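# Clamp the glued spoon rest: touch plus a quarter turn

## Robot

A 7-joint arm with a two-finger parallel gripper is mounted at the origin on the work surface. World frame = base frame: x ahead of the robot, y to its left, z up, the work surface at z = 0. Lengths are in m, angles in degrees, forces in N, time in s.
With the tool pointing down it reaches from about 0.425 to 0.8 m from the base axis. Payload 8.3 kg.
Tool frame: the origin (TCP) lies at the very end of the fingers, on their centre line; the grasp point (between the pads) lies 19 mm behind it; z points along the fingers, x is the direction in which the jaws open and shut, and the axes are right-handed (so a half turn about z gives the same grasp; the last joint's range is limited). The gripper opens to 85 mm and grips with 20 to 120 N. Pads are 22 mm wide; open, the fingers measure 114 mm over their backs; the gripper's body (76 mm by 85 mm) begins 54 mm behind the grasp point. The pads swing forward as they close: fully open they stand 13 mm farther back than shut.
Start: joints at [-67.26, 21.967, 0.94, 78.501, -0.361, 79.538, -2.664], TCP at [0.277, 0.56, 0.201] pointing down, gripper open.
Joint ranges: [-169.22, 169.22], [-14.56, 117.87], [-87.37, 89.26], [10.42, 133.3], [-82.24, 262.24], [0.94, 117.77], [-172.7, 172.7]. Speed limits (degrees/s): [136.94, 136.94, 172.46, 172.46, 180, 180, 180].

## Interface

Orientations are given as a 3x3 rotation matrix whose columns are the frame's x, y, z axes.
In Python, from bench import r gives the robot as it stands. The module is installed in compiled form; this text tells all that it offers.
- The arm moves only by the tool play_rows, never from a script. Its argument "deltas" is one flat list of numbers, 5 for each row, row after row: the closure, from -1 (fully open) to 1 (shut), then the shift along the tool's x, y, z in mm, then the turn about the tool's z in rad. In form: [jaw, tx, ty, tz, spin, jaw, tx, ty, tz, spin, ...]. A call has 1 to 20 rows; each row shifts and turns the commanded pose from where the row before left it, along the tool's axes as they then stand; what a row does not reach is not made up. A row lasts 1/8 s, in which the tool goes at most 62.5 mm and 10.7 degrees, less where a joint would pass 70% of its speed; a pose out of reach is approached as far as the arm can. A call is refused whole if a number of a shift passes 62.5 or a number of a turn 0.188, either way. A call with a gripper value outside its range is refused whole. The fingers move at their own pace and stop on an object; "newtons" is the grip in N (left out, the last holds). Time passes only in rows, so rows that do not move let the fingers close. It gives the time, the measured TCP pose, the force and the opening at its end, in the units of the state.
- r.observe(): the state, without advancing time (a new reading comes with each control period).
- r.snapshot(name): name is "scene" or "top" or "wrist"; returns the picture (420x560x3 uint8, red, green, blue); there is no depth.
- r.calibration(name): a dict with "mtx" (3x3 intrinsics, pixels), "camera_from_world" (4x4, takes a point from world to camera coordinates). Camera axes: x right, y up, looking along -z (the intrinsics and any distortion apply to the point x, -y, -z); pixel columns grow to the right and rows downward; lengths in m; the calibration is good to about 2 mm. A picture is of the moment at which its call begins: read the wrist's pose just before it. calibration takes no time and is no camera call; for the wrist camera it gives the pose at the moment of the call.
- r.sign_off(): hands the job in, once; it reports no verdict.
The state is a dict: "time_s": time; "q": joint angles; "qd": joint speeds; "effort": joint torques, N m; "tcp_pos": TCP position; "tool_rot": TCP orientation; "wrist_force": force on the tool from outside, world axes, zero at the start; "wrist_torque": the same for the moment, N m; "gripper_width": finger opening in m.
Only numpy, scipy, OpenCV 4.12 (cv2) and the standard library are available. Lean on these libraries where they do the work, as an engineer would, in place of code of your own. Each camera call takes 0.05 s, during which the arm holds its last target. There are 200 camera calls.

## Task

The cork foot just glued under the blue ceramic spoon rest must set under steady pressure: slide the spoon rest along the worktop until its round dish is centred below the red pad of the green screw clamp. Turn the clamp's black wing knob clockwise until you feel the pad touch the dish, then tighten it by just a quarter turn more (much more would crack the ceramic) and let go. Leave everything else on the bar where it is.

Things in the scene. Friction and masses are not known exactly. Their poses are not given: they have to be found in the camera images.
- rest: Blue ceramic spoon rest, 320 g, lying flat: a round dish 86 mm wide (rim 11.5 mm high, flat inner floor 10 mm above the worktop) with a handle 22 mm wide running along its -x axis to 146 mm from the dish centre. Origin: underside, below the dish centre; x points from handle to dish, z up.
- rest_grip (a point): Middle of the raised thumb block on the spoon rest's handle (block 34 mm along x, 22 mm across y, 22 mm high from the worktop; this point is 11 mm up), 110 mm along -x from the dish centre: the place to hold it. Axes as the spoon rest's.
- rest_dish (a point): Centre of the dish's inner floor, 10 mm above the worktop; axes as the spoon rest's.
- clamp: Green screw clamp fixed to the worktop. Origin: on the vertical spindle axis, at the underside level of its foot, which is let 0 to 2.5 mm into the worktop. Beam (28 mm wide, 50 to 76 mm above the origin) runs along +x to a column 90 to 120 mm from the axis on a foot plate 80 mm wide, 75 to 160 mm from the axis. Open to -x (the robot's side) and both sides; the spoon rest's handle goes along -x.
- clamp_nose (a point): Underside of the clamp's round nose (36 mm wide), on the spindle axis, 50 mm above the clamp origin; axes as the clamp's. Below it is the red pad (26 mm wide) on the spindle; the pad's face starts 16.5 to 26 mm above the clamp origin, so the spoon rest passes freely under it on the worktop. The pad is sprung: about 30 N soon after touch, then growing as it is turned on.
- knob_grip (a point): Centre of the black wing knob on the clamp: bar 46 mm long (this point's x), 14 mm thick (y), 30 mm high, over a neck 18 mm wide and 18 mm high on the beam; 109 mm above the clamp origin, on the axis. Clockwise from above lowers the pad 30 mm a turn; the knob keeps its height and stays where left. Free turning takes 0.45 N m; after 0.13 to 0.53 turn comes touch: +0.14 N m within 15 degrees, +0.3 at a quarter turn.
- tray: Bystander to be left alone: small aluminium tray, 110 x 90 x 14 mm. Origin at the underside.
- mate_cup: Bystander to be left alone: stainless double-wall mate cup, 74 mm wide, 92 mm high. Origin at the underside.
- brush_holder: Bystander to be left alone: steel bombilla brush holder with a coiled spring round it, foot 72 mm wide, 136 mm high with the brush. Origin at the underside.
- canister: Bystander to be left alone: orange plastic canister with white twist cap, 76 mm wide, 107 mm high. Origin at the underside.
- glue: Bystander to be left alone: small white glue bottle with red cap, 38 mm wide, 105 mm high. Origin at the underside.
- sugar_jar: Bystander to be left alone: amber sugar jar, 72 mm wide, 85 mm high. Origin at the underside.
- teaspoon: Bystander to be left alone: steel teaspoon, 150 mm long. Origin at the underside middle.
There are look-alikes about, which are no part of the job. Of the things like the clamp, leave any that is orange or purple; of the rest the larger one is meant.

How it is judged:
By the outcome, as a careful person would: the job done as asked, in the order asked, and still so for the second after the job is handed in, with the robot touching nothing.
It also fails if it takes over 72 s, if anything falls off the work surface, if the arm or the gripper's body presses on something with over 40 N, if the wrist force passes 120 N, or if a joint passes its speed limit or range.

## Working session

There is one attempt and no reset: what is moved stays moved. The work goes in short steps, Python scripts to look and compute and a tool call to move; the robot and the scene stay as the last step left them, time stands still between calls to the robot, and variables do not carry over. Pictures are saved under pics/ and viewed, about 8 in all and at most 12, crops included, and the job is handed in when it is done.

Besides the shell and the picture viewer there is one more tool, called after "Request:" as name(argument=value, ...) on one line, values as JSON. play_rows: Moves the arm, as the interface text tells. Its arguments: {"type":"object","properties":{"deltas":{"type":"array","items":{"type":"number"}},"newtons":{"type":"number"}},"required":["deltas"]}

```bash
mkdir -p pics; cat > h.py <<'E'
import numpy as np, cv2
from bench import r
def save(name,fn,crop=None,scale=1):
    im=r.snapshot(name)[:,:,::-1]
    cv2.imwrite('pics/raw_'+fn,im)
    return im
def ray(cal,u,v):
    K=np.array(cal['mtx']);T=np.array(cal['camera_from_world'])
    d=np.linalg.inv(K)@[u,v,1]; d=np.array([d[0],-d[1],-d[2]])
    R=T[:3,:3]; o=-R.T@T[:3,3]
    return o,R.T@d
def atz(cal,u,v,z):
    o,d=ray(cal,u,v); return o+d*(z-o[2])/d[2]
def tri(c1,p1,c2,p2):
    o1,d1=ray(c1,*p1);o2,d2=ray(c2,*p2)
    s=np.linalg.lstsq(np.c_[d1,-d2],o2-o1,rcond=None)[0]
    a=o1+d1*s[0];b=o2+d2*s[1]; return (a+b)/2,np.linalg.norm(a-b)
def proj(cal,p):
    T=np.array(cal['camera_from_world']);c=T[:3,:3]@p+T[:3,3]
    q=np.array(cal['mtx'])@[c[0],-c[1],-c[2]];return q[:2]/q[2]
E
python3 - <<'E'
from h import *
a=save('scene','s1.png');b=save('top','t1.png')
cv2.imwrite('pics/st1.png',cv2.resize(np.vstack([a,b]),(800,1200))[:1200][0:600]);
cv2.imwrite('pics/s1.png',cv2.resize(a,(800,600),interpolation=cv2.INTER_CUBIC));cv2.imwrite('pics/t1.png',cv2.resize(b,(800,600),interpolation=cv2.INTER_CUBIC))
s=r.observe();print(s['time_s'],s['tcp_pos'],s['tool_rot'],s['wrist_force'])
c=r.calibration('scene');print(c)
print(r.calibration('top'))
E
```

```text
0.1 [0.27708957 0.55961618 0.19966761] [[ 4.43710364e-01  8.96169906e-01 -7.82557907e-04]
 [ 8.96168373e-01 -4.43711053e-01 -1.65793596e-03]
 [-1.83302190e-03  3.43397198e-05 -9.99998319e-01]] [0.25381462 0.42095066 0.12782653]
{'mtx': array([[409.32185817,   0.        , 277.75294495],
       [  0.        , 409.32185817, 210.38869994],
       [  0.        ,   0.        ,   1.        ]]), 'camera_from_world': array([[-4.46005705e-01,  8.95029980e-01, -4.96339067e-04,
         2.32103522e-01],
       [-6.79715259e-01, -3.38350542e-01,  6.50773445e-01,
         2.88881678e-01],
       [ 5.82293807e-01,  2.90586038e-01,  7.59271807e-01,
        -1.59626496e+00],
       [ 0.00000000e+00,  0.00000000e+00,  0.00000000e+00,
         1.00000000e+00]])}
{'mtx': array([[515.590464  ,   0.        , 272.77887915],
       [  0.        , 515.590464  , 209.51633383],
       [  0.        ,   0.        ,   1.        ]]), 'camera_from_world': array([[-0.02241289, -0.99959726, -0.01740639,  0.01931225],
       [ 0.99214667, -0.02438212,  0.12268048, -0.51928151],
       [-0.12305547, -0.01452007,  0.99229356, -1.43450322],
       [ 0.        ,  0.        ,  0.        ,  1.        ]])}
```

View pics/s1.png

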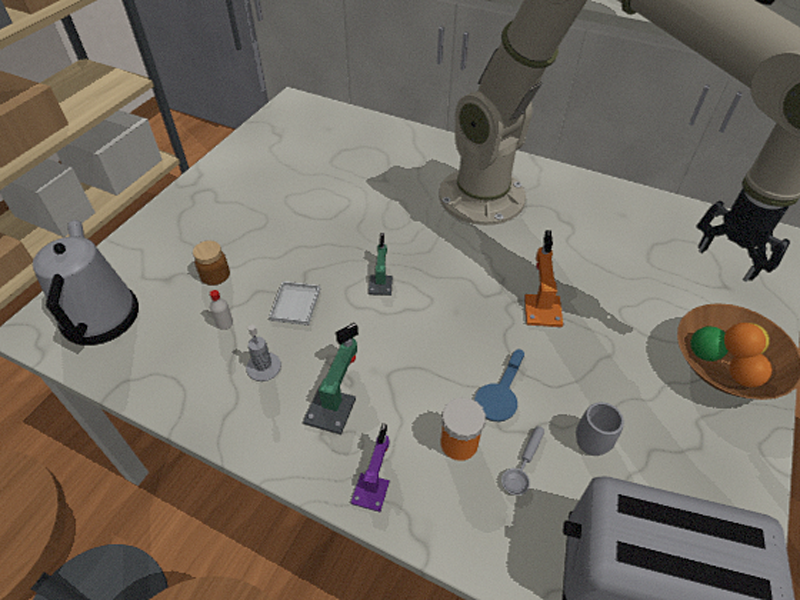

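View pics/t1.png

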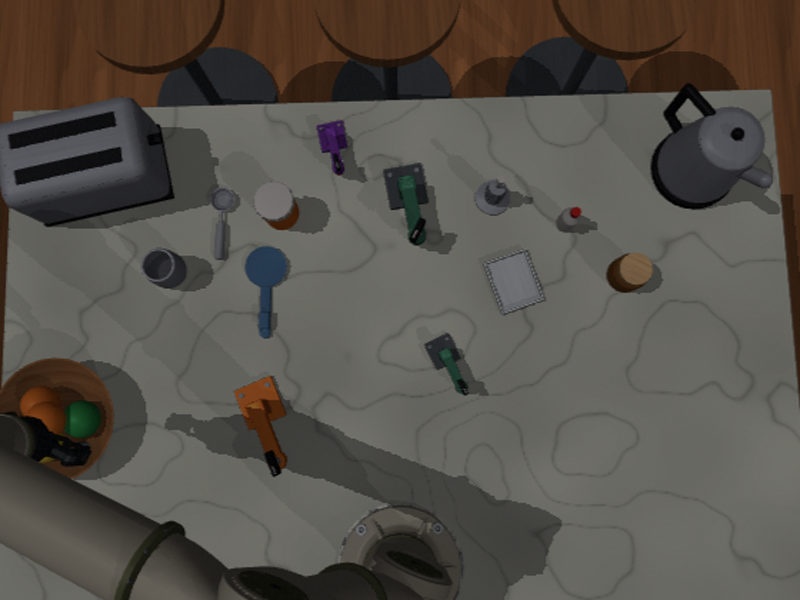

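Green clamps: the large one (scene 340,375; top 408,205) and a small one (scene 380,268; top 448,362). Orange and purple are excluded, so the larger green one is meant. The blue spoon rest is at scene (500,390), top (266,285). I'll confirm both in an enlarged crop.

```bash
python3 - <<'E'
from h import *
a=cv2.imread('pics/raw_s1.png');b=cv2.imread('pics/raw_t1.png')
# origins x0,y0, size 80x60 ,x5
cr=[(a,200,215),(b,255,110),(a,315,235),(b,150,170)]
t=[cv2.resize(i[y:y+75,x:x+100],(400,300),interpolation=cv2.INTER_CUBIC) for i,x,y in cr]
o=np.vstack([np.hstack(t[:2]),np.hstack(t[2:])]);cv2.imwrite('pics/c1.png',np.clip(o.astype(float)*1.4,0,255).astype(np.uint8))
E
```

```text
(no output)
```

View pics/c1.png

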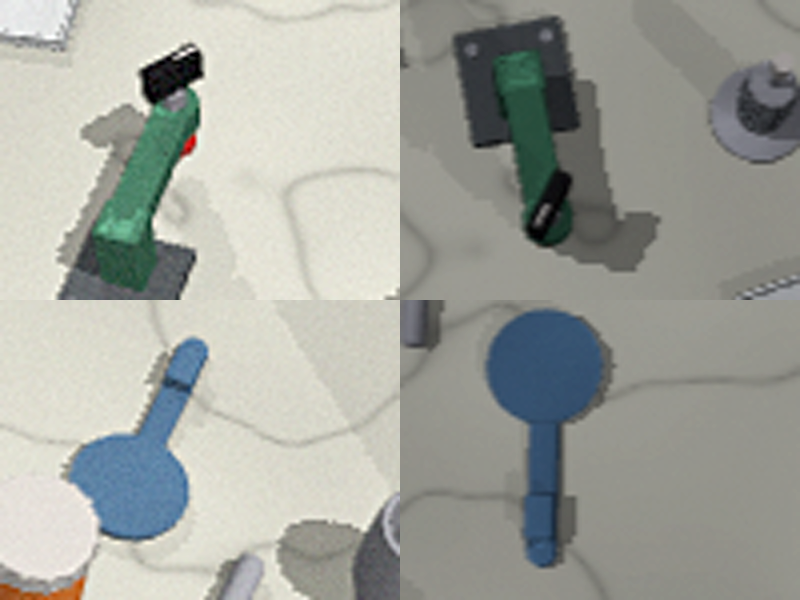

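The crop shows the large green clamp with its red pad (scene about 247,250 raw; top knob about 292,160 raw). The blue rest's dish is at top raw (186,187) and its thumb block at (185,224).

```bash
python3 - <<'E'
from h import *
S=r.calibration('scene');T=r.calibration('top')
A=lambda X,Y,x,y:((X+.5)/4-.5+x,(Y+.5)/4-.5+y)
d=A(145,67,150,170);b=A(139,215,150,170);k=A(151,200,255,110)
print('dish tri',tri(T,d,S,A(130,486-300,315,235)))
print('dish@11',atz(T,*d,.0115),'block@22',atz(T,*b,.022),'blocktri',tri(T,b,S,A(184,368-300,315,235)))
print('knob tri',tri(T,k,S,A(172,66,200,215)),'knob@124',atz(T,*k,.124))
for z in(.004,.008): print([atz(T,*A(X,Y,255,110),z)[:2].round(4) for X,Y in[(55,35),(162,15),(178,128),(75,145)]])
e=[atz(T,*A(X,Y,255,110),.124)[:2] for X,Y in[(167,175),(130,232)]];print('knob ends',e)
# beam direction
print('red pad@30',atz(S,*A(190,145,200,215),.03))
for n,(u,v),z in[('tray',(513*.7,280*.7),.014),('brush',(491*.7,205*.7),0),('canister',(276*.7,200*.7),.107),('purple',(338*.7,170*.7),.08),('orange',(275*.7,460*.7),.1),('smallgreen',(462*.7,390*.7),.08),('smallgreenbase',(441*.7,350*.7),.0),('cup',(160*.7,265*.7),.09)]: print(n,atz(T,u,v,z).round(3))
print(r.calibration('wrist'))
E
```

```text
dish tri (array([0.59741054, 0.25989509, 0.00467763]), np.float64(0.00017589901970653648))
dish@11 [0.59619524 0.25871803 0.0115    ] block@22 [0.48709339 0.26126402 0.022     ] blocktri (array([0.48828015, 0.26226792, 0.01259579]), np.float64(0.001582134033696924))
knob tri (array([ 0.64419233, -0.04949578,  0.11387455]), np.float64(0.0019065605862216828)) knob@124 [ 0.64237534 -0.05008534  0.124     ]
[array([0.7956, 0.0145]), array([ 0.8087, -0.0652]), array([ 0.7226, -0.0746]), array([0.7118, 0.0015])]
[array([0.7944, 0.0144]), array([ 0.8074, -0.065 ]), array([ 0.7215, -0.0744]), array([0.7108, 0.0015])]
knob ends [array([ 0.65928957, -0.06133879]), array([ 0.62080212, -0.03537655])]
red pad@30 [ 0.64795553 -0.03733332  0.03      ]
tray [ 0.555 -0.242  0.014]
brush [ 0.714 -0.206  0.   ]
canister [0.708 0.221 0.107]
purple [0.773 0.103 0.08 ]
orange [0.216 0.225 0.1  ]
smallgreen [ 0.337 -0.127  0.08 ]
smallgreenbase [ 0.418 -0.094  0.   ]
cup [0.59  0.449 0.09 ]
{'mtx': array([[319.98982975,   0.        , 278.16326507],
       [  0.        , 319.98982975, 206.93750673],
       [  0.        ,   0.        ,   1.        ]]), 'camera_from_world': array([[ 0.44333519,  0.89635125, -0.00289004, -0.6237994 ],
       [-0.84911202,  0.41893338, -0.32171976,  0.04293007],
       [-0.28716318,  0.14508366,  0.94683052, -0.38078678],
       [ 0.        ,  0.        ,  0.        ,  1.        ]])}
```

```bash
cat >> h.py <<'E'
def go(x,y,z,yaw):
    s=r.observe();R=np.array(s['tool_rot']);p=np.array(s['tcp_pos'])
    cy=np.degrees(np.arctan2(R[1,0],R[0,0]))
    print('t',round(s['time_s'],2),'p',p.round(4),'yaw',round(cy,2),'w',round(s['gripper_width'],4),'q7',s['q'][6].round(1),'F',np.round(s['wrist_force'],1),'M',np.round(s['wrist_torque'],3))
    dl=R.T@(np.array([x,y,z])-p)*1000
    print('shift-before-turn mm',dl.round(1),'spin rad',round(-np.radians((yaw-cy+180)%360-180),3))
E
python3 -c "
from h import *
go(.487,.2612,.15,88.7)"
```

```text
t 0.1 p [0.2771 0.5596 0.1997] yaw 63.66 w 0.0853 q7 -2.7 F [0.3 0.4 0.1] M [-0.072  0.022 -0.022]
shift-before-turn mm [-174.2  320.5   50. ] spin rad -0.437
```

Request:
play_rows(deltas=[-1,-17.4,32,5,0,-1,-17.4,32,5,0,-1,-17.4,32,5,0,-1,-17.4,32,5,0,-1,-17.4,32,5,0,-1,-17.4,32,5,0,-1,-17.4,32,5,0,-1,-17.4,32,5,0,-1,-17.4,32,5,0,-1,-17.4,32,5,0,-1,0,0,0,-0.146,-1,0,0,0,-0.146,-1,0,0,0,-0.146,-1,0,0,0,0,-1,0,0,0,0])

```text
time_s: 1.98
tcp_pos: [0.4867, 0.2621, 0.1504]
tool_rot: [[0.025, 1.0, -0.0], [1.0, -0.025, -0.0], [-0.0, -0.0, -1.0]]
wrist_force: [0.2, 0.3, -0.4]
gripper_width: 0.0851
```

```bash
python3 - <<'E'
from h import *
go(.487,.2612,.15,88.7)
import pickle
c=r.calibration('wrist');a=save('wrist','w1.png')
pickle.dump(c,open('w1.pkl','wb'))
print(proj(c,np.array([.487,.2612,.022])),proj(c,np.array([.596,.2587,.0115])))
cv2.imwrite('pics/w1.png',cv2.resize(a,(800,600),interpolation=cv2.INTER_CUBIC))
E
```

```text
t 1.98 p [0.4867 0.2621 0.1504] yaw 88.57 w 0.0851 q7 58.9 F [ 0.2  0.3 -0.4] M [-0.011  0.035 -0.031]
shift-before-turn mm [-0.9  0.3  0.4] spin rad -0.002
[277.88401395 187.81532756] [278.09617982 279.84009501]
```

View pics/w1.png

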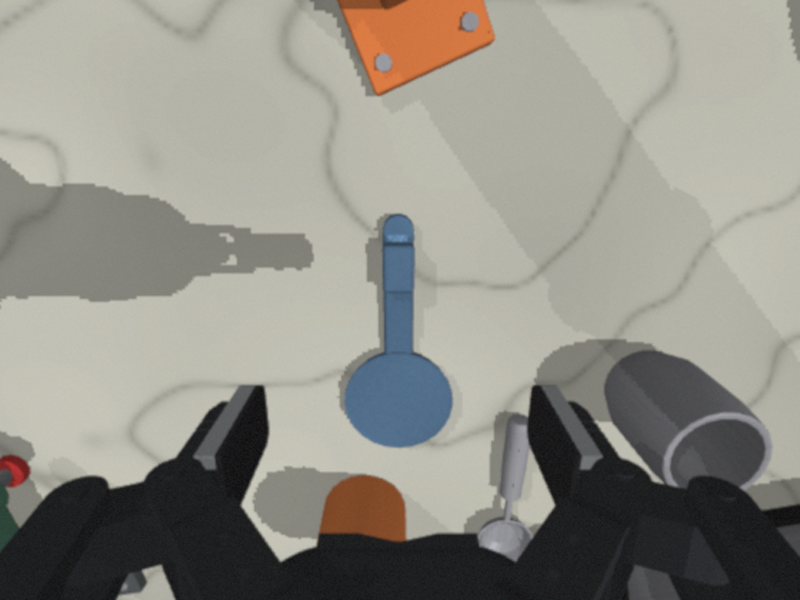

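The view shows the block centre at raw (278.6,187.6) and the dish centre at (279,278.6), both within about 1 px of prediction. The open finger tips are near (185,272).

```bash
python3 - <<'E'
from h import *
import pickle
c=pickle.load(open('w1.pkl','rb'));T=r.calibration('top')
A=lambda X,Y,x,y:((X+.5)/4-.5+x,(Y+.5)/4-.5+y)
print(tri(c,(278.6,187.6),T,A(139,215,150,170)),tri(c,(279,278.6),T,A(145,67,150,170)))
print(atz(c,278.6,187.6,.022),atz(c,279,278.6,.0115))
for z in(-.0,.013,.026):print(z,proj(c,np.array([.4867,.2621+.0425,.1504+z])),proj(c,np.array([.4867+.011,.2621+.0425,.1504+z])),proj(c,np.array([.4867-.011,.2621+.0425,.1504+z])))
E
```

```text
(array([0.48743108, 0.26182114, 0.01939772]), np.float64(0.00019840284582187413)) (array([0.5969817 , 0.25959895, 0.00724227]), np.float64(0.00020194498583299362))
[0.48679991 0.26190265 0.022     ] [0.59444512 0.25974476 0.0115    ]
-0.0 [350.59776077 242.84514725] [349.72356968 259.44069193] [351.50508477 225.62061135]
0.013 [355.59489933 252.86256442] [354.56375011 270.39242258] [356.66789866 234.62124163]
0.026 [361.33764832 264.37465511] [360.11100915 282.94403872] [362.61786692 244.9941634 ]
```

Request:
play_rows(deltas=[-0.3,0,0,23,0,-0.3,0,0,23,0,-0.3,0,0,23,0,-0.3,0,0,23,0,-0.3,0,0,23,0,-0.3,0,0,15,0,-0.3,0,0,0,0], newtons=40)

```text
time_s: 2.9
tcp_pos: [0.4861, 0.2618, 0.0196]
tool_rot: [[0.022, 1.0, -0.002], [1.0, -0.022, -0.001], [-0.001, -0.002, -1.0]]
wrist_force: [0.6, -0.2, -0.3]
gripper_width: 0.0559
```

Request:
play_rows(deltas=[-0.3,0,1,8,0,-0.3,0,0,8,0,-0.3,0,0,0,0,0.8,0,0,0,0,1,0,0,0,0,1,0,0,0,0,1,0,0,0,0,1,0,0,0,0,1,0,0,0,0], newtons=40)

```text
time_s: 4.03
tcp_pos: [0.4879, 0.2621, 0.0046]
tool_rot: [[0.022, 1.0, -0.0], [1.0, -0.022, -0.0], [-0.0, -0.0, -1.0]]
wrist_force: [-0.0, 0.2, 0.4]
gripper_width: 0.0002
```

```bash
python3 - <<'E'
from h import *
ax=np.array([.643,-.05]);y=np.radians(8.5)
g=ax-.11*np.array([np.cos(y),np.sin(y)])
go(*g,.003,98.5)
E
```

```text
t 4.03 p [0.4879 0.2621 0.0046] yaw 88.75 w 0.0002 q7 60.3 F [-0.   0.2  0.4] M [ 0.036 -0.024  0.   ]
shift-before-turn mm [-327.3   53.5    1.6] spin rad -0.17
```

```bash
python3 - <<'E'
from h import *
a=save('wrist','w2.png');b=save('scene','s2.png');t=save('top','t2.png')
o=np.hstack([cv2.resize(a,(400,300)),cv2.resize(b[200:320,290:450],(400,300),interpolation=cv2.INTER_CUBIC)])
o2=np.hstack([cv2.resize(t[150:270,130:290],(400,300),interpolation=cv2.INTER_CUBIC),cv2.resize(a[150:360,140:420],(400,300))])
cv2.imwrite('pics/c2.png',np.vstack([o,o2]))
E
```

```text
(no output)
```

View pics/c2.png

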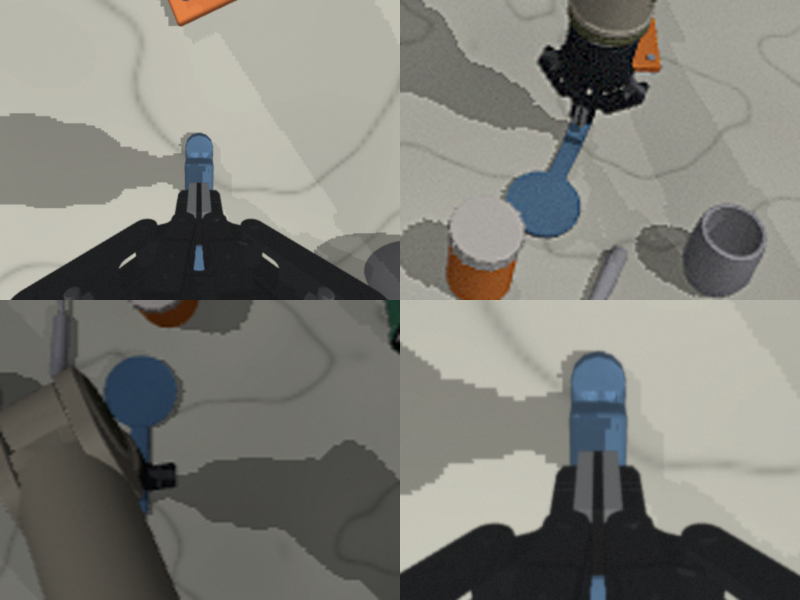

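```bash
python3 - <<'E'
from h import *
W=r.calibration('wrist');S=r.calibration('scene')
print(tri(W,(278.6,256.4),S,(361.2,250)))
p=np.array(r.observe()['tcp_pos'])
for z in(0,.01,.02,.03,.04):
  for dx in (-.011,0,.011):print(z,dx,proj(W,p+[dx,0,z]).round(1),proj(S,p+[dx,0,z]).round(1))
a=cv2.imread('pics/raw_w2.png');b=cv2.imread('pics/raw_s2.png')
o=np.hstack([cv2.resize(a[190:290,230:330],(400,400),interpolation=cv2.INTER_CUBIC),cv2.resize(b[210:275,325:390],(400,400),interpolation=cv2.INTER_CUBIC)])
cv2.imwrite('pics/c3.png',np.clip(o*1.5,0,255).astype(np.uint8))
E
```

```text
(array([0.48770136, 0.26190551, 0.02005218]), np.float64(0.00016297133969863268))
0 -0.011 [278.4 227.3] [361.7 250.3]
0 0 [278.8 244.4] [360.5 253. ]
0 0.011 [279.2 261. ] [359.3 255.8]
0.01 -0.011 [278.4 234.2] [362.2 248.4]
0.01 0 [278.8 252.1] [361.  251.1]
0.01 0.011 [279.2 269.3] [359.8 253.9]
0.02 -0.011 [278.4 241.8] [362.7 246.5]
0.02 0 [278.9 260.6] [361.5 249.2]
0.02 0.011 [279.3 278.6] [360.3 251.9]
0.03 -0.011 [278.4 250.4] [363.2 244.5]
0.03 0 [278.9 270.1] [362.  247.2]
0.03 0.011 [279.3 288.9] [360.8 250. ]
0.04 -0.011 [278.4 260.1] [363.8 242.5]
0.04 0 [278.9 280.8] [362.6 245.3]
0.04 0.011 [279.4 300.5] [361.3 248. ]
```

View pics/c3.png

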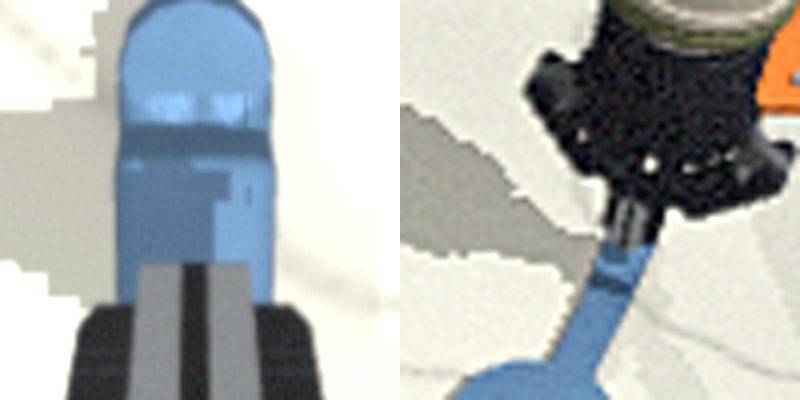

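The finger tips appear about 30 mm behind the reported TCP: they shut at z≈0.034, above the block. The rest has not moved. I'll open, go 25 mm lower and close while watching the force.

Request:
play_rows(deltas=[-0.3,0,0,0,0,-0.3,0,0,0,0,-0.3,0,0,0,0,-0.3,0,0,0,0,-0.3,0,0,8,0,-0.3,0,0,8,0,-0.3,0,0,8,0,-0.3,0,0,0,0,1,0,0,0,0,1,0,0,0,0,1,0,0,0,0,1,0,0,0,0], newtons=40)

```text
time_s: 5.68
tcp_pos: [0.4882, 0.2623, -0.019]
tool_rot: [[0.022, 1.0, 0.001], [1.0, -0.022, 0.0], [0.0, 0.001, -1.0]]
wrist_force: [-0.8, 0.0, 5.0]
gripper_width: 0.0209
```

```bash
python3 - <<'E'
from h import *
ax=np.array([.643,-.05]);y=np.radians(8.5)
g=ax-.11*np.array([np.cos(y),np.sin(y)])
go(*g,.003,98.5)
E
```

```text
t 5.67 p [ 0.4882  0.2623 -0.019 ] yaw 88.75 w 0.0209 q7 60.6 F [-0.8  0.   5. ] M [-0.138  0.102 -0.022]
shift-before-turn mm [-327.5   53.1  -22.1] spin rad -0.17
```

Request:
play_rows(deltas=[1,-8,0,0,0,1,-12,0,0,0,1,-18,0,0,0,1,-18,0,0,0,1,-18,0,0,0,1,-18,0,0,0,1,-18,0,0,0,1,-18,0,0,0,1,-18,0,0,0,1,-18,0,0,0,1,-18,0,0,0,1,-18,2,0,0,1,-18,4,0,0,1,-18,6,0,0,1,-10,4,0,0,1,0,0,0,-0.057,1,0,0,0,-0.057,1,0,0,0,-0.056,1,0,0,0,0])

```text
time_s: 8.05
tcp_pos: [0.4984, 0.0126, -0.019]
tool_rot: [[-0.145, 0.989, 0.001], [0.989, 0.145, -0.002], [-0.002, 0.0, -1.0]]
wrist_force: [0.9, -2.2, 7.3]
gripper_width: 0.021
```

```bash
cat > ov.py <<'E'
from h import *
def clamp(cal,ax,yaw,kyaw,sink=.00125):
    L=[];t=np.linspace(0,2*np.pi,40);c,s=np.cos(yaw),np.sin(yaw);R=np.array([[c,-s],[s,c]])
    P=lambda xy,z:np.array([proj(cal,np.r_[ax+R@q,z-sink]) for q in xy])
    ci=lambda rr:rr*np.c_[np.cos(t),np.sin(t)]
    L+=[P(ci(.018),.076),P(ci(.018),.05)]
    f=np.array([[.075,-.04],[.16,-.04],[.16,.04],[.075,.04],[.075,-.04]]);L.append(P(f,.006))
    b=np.array([[.0,-.014],[.12,-.014],[.12,.014],[0,.014]]);L.append(P(b,.076))
    k=np.array([[-.023,-.007],[.023,-.007],[.023,.007],[-.023,.007],[-.023,-.007]]);a=kyaw-yaw
    k=k@np.array([[np.cos(a),np.sin(a)],[-np.sin(a),np.cos(a)]]);L+=[P(k,.124),P(k,.094)]
    return L
def draw(im,L,x,y,w,h,f,col=(0,255,255)):
    o=cv2.resize(im[y:y+h,x:x+w],None,fx=f,fy=f,interpolation=cv2.INTER_CUBIC);o=np.clip(o*1.5,0,255).astype(np.uint8)
    for p in L: cv2.polylines(o,[np.round((p-[x,y]+.5)*f-.5).astype(np.int32)],False,col,1)
    return o
E
python3 - <<'E'
from ov import *
go(.534,-.066,-.019,98.5)
a=cv2.imread('pics/raw_s1.png');b=cv2.imread('pics/raw_t1.png')
S=r.calibration('scene');T=r.calibration('top')
ax=np.array([.643,-.05]);yaw=np.radians(8.8);k=np.radians(-34)
o=np.hstack([draw(a,clamp(S,ax,yaw,k),200,218,66,90,6),draw(b,clamp(T,ax,yaw,k),263,108,66,90,6)])
cv2.imwrite('pics/c4.png',o)
E
```

```text
t 8.05 p [ 0.4984  0.0126 -0.019 ] yaw 98.34 w 0.021 q7 97.4 F [ 0.9 -2.2  7.3] M [-0.533 -0.15  -0.015]
shift-before-turn mm [-82.9  23.8   0.1] spin rad -0.003
```

View pics/c4.png

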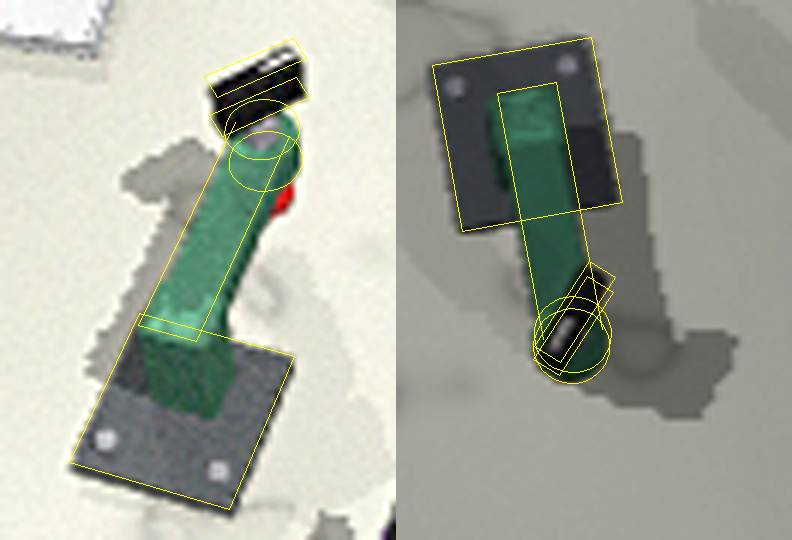

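Overlay: the clamp model at axis (0.643,-0.050), yaw 8.8°, knob bar yaw -34°, fits both views within about 1–2 mm. Now for the final slide.

Request:
play_rows(deltas=[1,-8,3,0,0,1,-14,4,0,0,1,-14,4,0,0,1,-14,4,0,0,1,-14,4,0,0,1,-12,4,0,0,1,-7,2,0,0,1,0,0,0,0,1,0,0,0,0])

```text
time_s: 9.18
tcp_pos: [0.535, -0.0645, -0.019]
tool_rot: [[-0.146, 0.989, 0.0], [0.989, 0.146, -0.001], [-0.001, 0.0, -1.0]]
wrist_force: [-0.4, 1.2, 6.7]
gripper_width: 0.0209
```

```bash
python3 - <<'E'
from ov import *
go(.5353,-.0657,-.019,98.5)
a=save('scene','s3.png');b=save('top','t3.png')
S=r.calibration('scene');T=r.calibration('top')
ax=np.array([.643,-.05]);t=np.linspace(0,2*np.pi,60)
f=lambda cal:[np.array([proj(cal,np.r_[ax+.043*np.array([np.cos(q),np.sin(q)]),.0115]) for q in t])]
o=np.hstack([draw(a,f(S),210,190,66,90,6),draw(b,f(T),250,128,66,90,6)])
cv2.imwrite('pics/c5.png',o)
E
```

```text
t 9.18 p [ 0.535  -0.0645 -0.019 ] yaw 98.38 w 0.0209 q7 107.3 F [-0.4  1.2  6.7] M [ 0.215 -0.06   0.158]
shift-before-turn mm [-1.2  0.2  0. ] spin rad -0.002
```

View pics/c5.png

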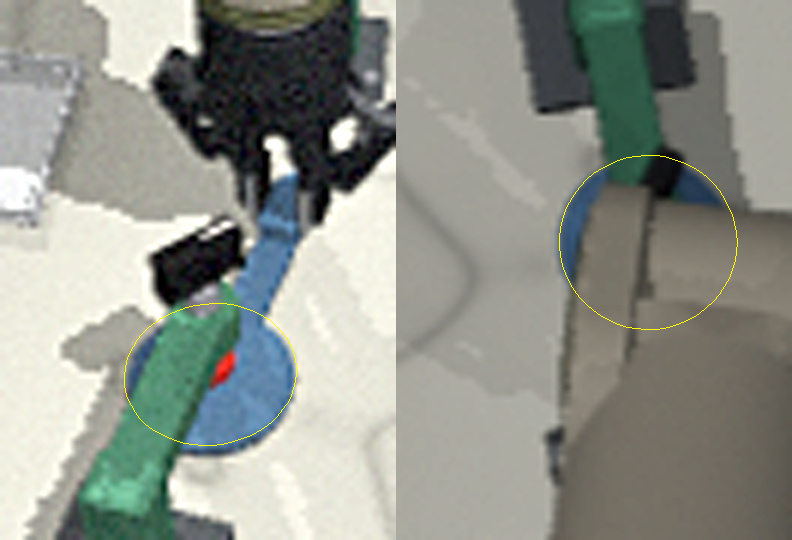

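Dish rim matches the target circle in both views; it needs a 1.2 mm nudge towards -y. Then I release and rise.

Request:
play_rows(deltas=[1,-1.2,0,0,0,1,0,0,0,0,-0.2,0,0,0,0,-0.2,0,0,0,0,-0.2,0,0,0,0,-0.2,0,0,0,0,-0.2,0,0,-10,0,-0.2,0,0,-30,0,-0.2,0,0,-40,0,-0.2,0,0,-40,0,-0.2,0,0,-40,0,-0.2,0,0,-40,0,-0.2,0,0,0,0.147,-0.2,0,0,0,0.147,-0.2,0,0,0,0.147,-0.2,0,0,0,0.147,-0.2,0,0,0,0.148,-0.2,0,0,0,0,-0.2,0,0,0,0])

```text
time_s: 11.65
tcp_pos: [0.5357, -0.0637, 0.1809]
tool_rot: [[0.552, 0.834, 0.0], [0.834, -0.552, -0.0], [0.0, 0.0, -1.0]]
wrist_force: [-0.6, -0.7, -0.1]
gripper_width: 0.0512
```

```bash
python3 - <<'E'
from ov import *
go(.643,-.05,.13,56)
E
```

```text
t 11.65 p [ 0.5357 -0.0637  0.1809] yaw 56.51 w 0.0512 q7 63.4 F [-0.6 -0.7 -0.1] M [0.001 0.023 0.027]
shift-before-turn mm [70.6 82.  50.9] spin rad 0.009
```

Request:
play_rows(deltas=[-0.2,17.6,20.5,0,0,-0.2,17.7,20.5,0,0,-0.2,17.7,20.5,0,0,-0.2,17.6,20.5,10,0,-0.2,0,0,15,0.009,-0.2,0,0,0,0,-0.2,0,0,0,0])

```text
time_s: 12.52
tcp_pos: [0.6425, -0.0508, 0.1561]
tool_rot: [[0.562, 0.827, 0.0], [0.827, -0.562, -0.0], [0.0, 0.0, -1.0]]
wrist_force: [0.7, -0.4, 0.1]
gripper_width: 0.0513
```

```bash
python3 - <<'E'
from ov import *
go(.643,-.05,.068,56)
W=r.calibration('wrist');a=save('wrist','w4.png')
c=clamp(W,np.array([.643,-.05]),np.radians(8.8),np.radians(-34))
cv2.imwrite('pics/w4.png',draw(a,c,128,60,300,225,2.66))
E
```

```text
t 12.53 p [ 0.6425 -0.0508  0.1561] yaw 55.81 w 0.0513 q7 63.3 F [ 0.7 -0.4  0.1] M [0.021 0.019 0.001]
shift-before-turn mm [ 0.9 -0.1 88.1] spin rad -0.003
```

View pics/w4.png

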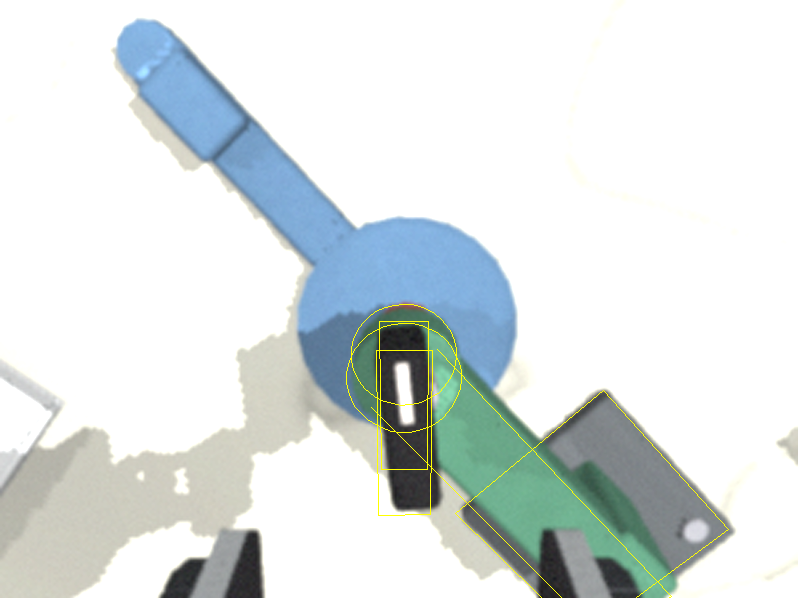

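```bash
python3 - <<'E'
from ov import *
W=r.calibration('wrist')
A=lambda X,Y:((X+.5)/2.66-.5+128,(Y+.5)/2.66-.5+60)
print('dish',atz(W,*A(407,326),.0115),'knob',atz(W,*A(411,432),.123),'nose',atz(W,*A(409,375),.075),'thumb',atz(W,*A(190,103),.022))
k=atz(W,*A(411,432),.123)
go(k[0],k[1],.068,60.5)
E
```

```text
dish [ 0.64369415 -0.04836951  0.0115    ] knob [ 0.64365266 -0.04801848  0.123     ] nose [ 0.64339275 -0.04794084  0.075     ] thumb [ 0.53468583 -0.06440803  0.022     ]
t 12.57 p [ 0.6428 -0.0508  0.1565] yaw 55.81 w 0.0511 q7 63.3 F [0.1 0.  0.3] M [-0.015  0.017  0.026]
shift-before-turn mm [ 2.7 -0.9 88.5] spin rad -0.082
```

By the wrist camera, the dish centre (0.6437,-0.0484) and the knob axis (0.6436,-0.0480) coincide within 1 mm. Now I grip the knob.

Request:
play_rows(deltas=[-0.2,2.5,-0.8,10,-0.082,-0.2,0,0,20,0,-0.2,0,0,20,0,-0.2,0,0,20,0,-0.2,0,0,15,0,-0.2,0,0,0,0,1,0,0,0,0,1,0,0,0,0,1,0,0,0,0,1,0,0,0,0], newtons=80)

```text
time_s: 13.82
tcp_pos: [0.644, -0.0489, 0.072]
tool_rot: [[0.493, 0.87, 0.001], [0.87, -0.493, -0.001], [-0.0, 0.001, -1.0]]
wrist_force: [-3.8, -2.2, 4.9]
gripper_width: 0.0123
```

```bash
python3 - <<'E'
from ov import *
go(.6436,-.0482,.07,60.5)
E
```

```text
t 13.82 p [ 0.644  -0.0489  0.072 ] yaw 60.49 w 0.0123 q7 68.4 F [-3.8 -2.2  4.9] M [-0.36   0.723  0.353]
shift-before-turn mm [ 0.4 -0.7  2. ] spin rad -0.0
```

Request:
play_rows(deltas=[1,0,0,0,0.087,1,0,0,0,0.087,1,0,0,0,0.087])

```text
time_s: 14.2
tcp_pos: [0.644, -0.049, 0.072]
tool_rot: [[0.702, 0.712, 0.001], [0.712, -0.702, -0.001], [-0.0, 0.001, -1.0]]
wrist_force: [-3.6, -2.9, 5.7]
gripper_width: 0.0124
```

```bash
python3 -c "
from ov import *
go(.6436,-.0482,.07,60.5)"
```

```text
t 14.2 p [ 0.644 -0.049  0.072] yaw 45.38 w 0.0124 q7 54.5 F [-3.6 -2.9  5.7] M [-0.419  0.735  0.507]
shift-before-turn mm [ 0.3 -0.8  2. ] spin rad -0.264
```

Request:
play_rows(deltas=[1,0,0,0,0.087,1,0,0,0,0.087])

```text
time_s: 14.45
tcp_pos: [0.6439, -0.049, 0.072]
tool_rot: [[0.815, 0.579, 0.001], [0.579, -0.815, -0.001], [0.0, 0.001, -1.0]]
wrist_force: [-3.5, -2.2, 4.7]
gripper_width: 0.0125
```

```bash
python3 -c "
from ov import *
go(.6436,-.0482,.07,60.5)"
```

```text
t 14.45 p [ 0.6439 -0.049   0.072 ] yaw 35.41 w 0.0125 q7 45.3 F [-3.5 -2.2  4.7] M [-0.453  0.807  0.467]
shift-before-turn mm [ 0.2 -0.9  2. ] spin rad -0.438
```

```bash
cat > m.py <<'E'
from h import *
M=[]
for i in range(5):
    s=r.observe();M.append(s['wrist_torque'][2])
    if i<4:r.snapshot('wrist')
R=s['tool_rot'];y=np.degrees(np.arctan2(R[1][0],R[0][0]))
print('t',round(s['time_s'],2),'turned',round((60.49-y+5)%360-5,1),'Mz',np.mean(M).round(3),np.std(M).round(3),'F',np.round(s['wrist_force'],1),'q7',s['q'][6].round(1),'w',s['gripper_width'].round(4))
E
python3 m.py
```

```text
Traceback (most recent call last):
  File "m.py", line 7, in <module>
    print('t',round(s['time_s'],2),'turned',round((60.49-y+5)%360-5,1),'Mz',np.mean(M).round(3),np.std(M).round(3),'F',np.round(s['wrist_force'],1),'q7',s['q'][6].round(1),'w',s['gripper_width'].round(4))
                                                                                                                                                                                ^^^^^^^^^^^^^^^^^^^^^^^^
AttributeError: 'float' object has no attribute 'round'
```

Request:
play_rows(deltas=[1,0,0,0,0.087,1,0,0,0,0.087,1,0,0,0,0.087,1,0,0,0,0.087])

```text
time_s: 15.15
tcp_pos: [0.6438, -0.0491, 0.072]
tool_rot: [[0.964, 0.267, 0.001], [0.267, -0.964, -0.001], [0.0, 0.001, -1.0]]
wrist_force: [-3.9, -2.6, 4.9]
gripper_width: 0.0123
```

```bash
python3 m.py
```

```text
Traceback (most recent call last):
  File "m.py", line 7, in <module>
    print('t',round(s['time_s'],2),'turned',round((60.49-y+5)%360-5,1),'Mz',np.mean(M).round(3),np.std(M).round(3),'F',np.round(s['wrist_force'],1),'q7',s['q'][6].round(1),'w',s['gripper_width'].round(4))
                                                                                                                                                                                ^^^^^^^^^^^^^^^^^^^^^^^^
AttributeError: 'float' object has no attribute 'round'
```

Request:
play_rows(deltas=[1,0,0,0,0.087,1,0,0,0,0.087])

```text
time_s: 15.6
tcp_pos: [0.6438, -0.0491, 0.072]
tool_rot: [[0.995, 0.096, 0.001], [0.096, -0.995, -0.001], [0.0, 0.001, -1.0]]
wrist_force: [-4.6, -2.3, 5.3]
gripper_width: 0.0122
```

```bash
python3 m.py
```

```text
Traceback (most recent call last):
  File "m.py", line 7, in <module>
    print('t',round(s['time_s'],2),'turned',round((60.49-y+5)%360-5,1),'Mz',np.mean(M).round(3),np.std(M).round(3),'F',np.round(s['wrist_force'],1),'q7',s['q'][6].round(1),'w',s['gripper_width'].round(4))
                                                                                                                                                                                ^^^^^^^^^^^^^^^^^^^^^^^^
AttributeError: 'float' object has no attribute 'round'
```

Request:
play_rows(deltas=[1,0,0,0,0.087,1,0,0,0,0.087])

```text
time_s: 16.05
tcp_pos: [0.6437, -0.0492, 0.072]
tool_rot: [[0.997, -0.078, 0.0], [-0.078, -0.997, -0.001], [0.0, 0.001, -1.0]]
wrist_force: [-5.1, -2.4, 6.4]
gripper_width: 0.0123
```

```bash
python3 m.py
```

```text
Traceback (most recent call last):
  File "m.py", line 7, in <module>
    print('t',round(s['time_s'],2),'turned',round((60.49-y+5)%360-5,1),'Mz',np.mean(M).round(3),np.std(M).round(3),'F',np.round(s['wrist_force'],1),'q7',s['q'][6].round(1),'w',s['gripper_width'].round(4))
                                                                                                                                                                                ^^^^^^^^^^^^^^^^^^^^^^^^
AttributeError: 'float' object has no attribute 'round'
```

```bash
sed -i "s/s\['gripper_width'\].round(4)/round(s['gripper_width'],4)/" m.py; python3 m.py
```

```text
t 16.45 turned 64.8 Mz -0.054 0.019 F [-5.1 -1.2  7.1] q7 9.1 w 0.0122
```

```bash
sed -i "s/range(5)/range(1)/" m.py
```

Request:
play_rows(deltas=[1,0,0,0,0.087,1,0,0,0,0.087])

```text
time_s: 16.7
tcp_pos: [0.6436, -0.0492, 0.072]
tool_rot: [[0.968, -0.249, 0.0], [-0.249, -0.968, -0.001], [0.0, 0.001, -1.0]]
wrist_force: [-5.1, -1.9, 6.5]
gripper_width: 0.0118
```

```bash
python3 m.py
```

```text
t 16.7 turned 74.9 Mz 0.444 0.0 F [-5.1 -1.9  6.5] q7 -0.1 w 0.0118
```

Request:
play_rows(deltas=[1,0,0,0,0.087,1,0,0,0,0.087])

```text
time_s: 17.0
tcp_pos: [0.6436, -0.0491, 0.072]
tool_rot: [[0.911, -0.413, 0.0], [-0.413, -0.911, -0.001], [0.001, 0.001, -1.0]]
wrist_force: [-5.6, -2.4, 5.9]
gripper_width: 0.012
```

```bash
python3 m.py
```

```text
t 17.0 turned 84.9 Mz 0.458 0.0 F [-5.6 -2.4  5.9] q7 -9.1 w 0.012
```

Request:
play_rows(deltas=[1,0,0,0,0.087,1,0,0,0,0.087])

```text
time_s: 17.3
tcp_pos: [0.6435, -0.0491, 0.072]
tool_rot: [[0.825, -0.565, 0.0], [-0.565, -0.825, -0.001], [0.0, 0.001, -1.0]]
wrist_force: [-5.8, -2.1, 7.4]
gripper_width: 0.0121
```

```bash
python3 m.py
```

```text
t 17.3 turned 94.9 Mz 0.453 0.0 F [-5.8 -2.1  7.4] q7 -18.1 w 0.0121
```

Request:
play_rows(deltas=[1,0,0,0,0.087,1,0,0,0,0.087])

```text
time_s: 17.6
tcp_pos: [0.6434, -0.0491, 0.072]
tool_rot: [[0.715, -0.699, -0.0], [-0.699, -0.715, -0.001], [0.0, 0.001, -1.0]]
wrist_force: [-6.2, -1.9, 7.2]
gripper_width: 0.0124
```

```bash
python3 m.py
```

```text
t 17.6 turned 104.8 Mz 0.488 0.0 F [-6.2 -1.9  7.2] q7 -27.1 w 0.0124
```

Request:
play_rows(deltas=[1,0,0,0,0.087,1,0,0,0,0.087])

```text
time_s: 17.9
tcp_pos: [0.6434, -0.049, 0.072]
tool_rot: [[0.583, -0.812, -0.0], [-0.812, -0.583, -0.001], [0.0, 0.001, -1.0]]
wrist_force: [-5.4, -2.1, 7.8]
gripper_width: 0.0122
```

```bash
python3 m.py
```

```text
t 17.9 turned 114.8 Mz 0.494 0.0 F [-5.4 -2.1  7.8] q7 -36.1 w 0.0122
```

Request:
play_rows(deltas=[1,0,0,0,0.087,1,0,0,0,0.087])

```text
time_s: 18.2
tcp_pos: [0.6434, -0.049, 0.072]
tool_rot: [[0.434, -0.901, -0.0], [-0.901, -0.434, -0.001], [0.0, 0.001, -1.0]]
wrist_force: [-6.4, -1.0, 7.1]
gripper_width: 0.0122
```

```bash
python3 m.py
```

```text
t 18.2 turned 124.8 Mz 0.448 0.0 F [-6.4 -1.   7.1] q7 -45.0 w 0.0122
```

Request:
play_rows(deltas=[1,0,0,0,0.087,1,0,0,0,0.087])

```text
time_s: 18.5
tcp_pos: [0.6433, -0.0489, 0.072]
tool_rot: [[0.272, -0.962, -0.0], [-0.962, -0.272, -0.0], [0.0, 0.0, -1.0]]
wrist_force: [-7.5, -1.1, 8.7]
gripper_width: 0.0119
```

```bash
python3 m.py
```

```text
t 18.5 turned 134.7 Mz 0.46 0.0 F [-7.5 -1.1  8.7] q7 -53.9 w 0.0119
```

Request:
play_rows(deltas=[1,0,0,0,0.087,1,0,0,0,0.087])

```text
time_s: 18.8
tcp_pos: [0.6433, -0.0488, 0.072]
tool_rot: [[0.101, -0.995, -0.0], [-0.995, -0.101, -0.0], [0.0, 0.0, -1.0]]
wrist_force: [-6.7, -1.7, 7.4]
gripper_width: 0.0122
```

```bash
python3 m.py
```

```text
t 18.8 turned 144.7 Mz 0.612 0.0 F [-6.7 -1.7  7.4] q7 -62.8 w 0.0122
```

Request:
play_rows(deltas=[1,0,0,0,0.087,1,0,0,0,0.087])

```text
time_s: 19.1
tcp_pos: [0.6433, -0.0488, 0.072]
tool_rot: [[-0.073, -0.997, -0.001], [-0.997, 0.073, -0.0], [0.0, 0.001, -1.0]]
wrist_force: [-7.3, -1.2, 8.6]
gripper_width: 0.0121
```

```bash
python3 m.py
```

```text
t 19.1 turned 154.7 Mz 0.62 0.0 F [-7.3 -1.2  8.6] q7 -71.7 w 0.0121
```

Request:
play_rows(deltas=[1,0,0,0,0.087,1,0,0,0,0.087])

```text
time_s: 19.4
tcp_pos: [0.6433, -0.0487, 0.072]
tool_rot: [[-0.244, -0.97, -0.001], [-0.97, 0.244, -0.0], [0.0, 0.0, -1.0]]
wrist_force: [-6.8, -1.7, 8.6]
gripper_width: 0.0121
```

```bash
python3 m.py
```

```text
t 19.4 turned 164.6 Mz 0.638 0.0 F [-6.8 -1.7  8.6] q7 -80.6 w 0.0121
```

Touch was felt between 135° and 140° of turning, when the torque rose from 0.46 to 0.61 N m. I'm now at 165°, so the target is about 225–226°.

Request:
play_rows(deltas=[1,0,0,0,0.087,1,0,0,0,0.087,1,0,0,0,0.087,1,0,0,0,0.087,1,0,0,0,0.087,1,0,0,0,0.087,1,0,0,0,0.087,1,0,0,0,0.087,1,0,0,0,0.087])

```text
time_s: 20.58
tcp_pos: [0.6434, -0.0485, 0.072]
tool_rot: [[-0.857, -0.515, -0.0], [-0.515, 0.857, -0.0], [0.0, 0.0, -1.0]]
wrist_force: [-6.8, -1.1, 7.9]
gripper_width: 0.0121
```

```bash
python3 m.py
```

```text
t 20.57 turned 209.5 Mz 0.688 0.0 F [-6.8 -1.1  7.9] q7 -120.4 w 0.0121
```

Request:
play_rows(deltas=[1,0,0,0,0.087,1,0,0,0,0.087,1,0,0,0,0.087])

```text
time_s: 21.0
tcp_pos: [0.6435, -0.0484, 0.072]
tool_rot: [[-0.961, -0.277, -0.0], [-0.277, 0.961, -0.0], [0.0, 0.0, -1.0]]
wrist_force: [-6.1, -1.0, 8.9]
gripper_width: 0.012
```

```bash
python3 m.py
```

```text
t 21.0 turned 224.4 Mz 0.746 0.0 F [-6.1 -1.   8.9] q7 -133.7 w 0.012
```

Torque is now 0.29–0.30 N m above free turning, as expected for a quarter turn. I'll add under 2° for the touch estimate, then let go and retreat.

Request:
play_rows(deltas=[1,0,0,0,0.03,1,0,0,0,0,-0.2,0,0,0,0,-0.2,0,0,0,0,-0.2,0,0,0,0,-0.2,0,0,0,0,-0.2,0,0,-10,0,-0.2,0,0,-30,0,-0.2,0,0,-40,0,-0.2,0,0,-40,0,-0.2,0,0,0,0,-0.2,0,0,0,0])

```text
time_s: 22.55
tcp_pos: [0.6438, -0.0479, 0.1906]
tool_rot: [[-0.968, -0.25, 0.0], [-0.25, 0.968, 0.0], [-0.0, 0.0, -1.0]]
wrist_force: [-1.2, 0.6, -0.3]
gripper_width: 0.0511
```

```bash
python3 - <<'E'
from ov import *
go(.5,.2,.2,0)
W=r.calibration('wrist');a=save('wrist','w6.png');b=save('scene','s6.png')
k=np.radians(-29.5-226)
c=clamp(W,np.array([.6436,-.0482]),np.radians(8.8),k)
S=r.calibration('scene')
o1=cv2.resize(draw(a,c,128,40,300,300,2),(400,400))
cv2.imwrite('pics/w6.png',np.hstack([o1,cv2.resize(draw(b,[],190,180,100,100,4),(400,400))]))
E
```

```text
t 22.55 p [ 0.6438 -0.0479  0.1906] yaw -165.53 w 0.0511 q7 -138.7 F [-1.2  0.6 -0.3] M [ 0.037  0.004 -0.049]
shift-before-turn mm [ 77.2 275.9  -9.3] spin rad -2.889
```

View pics/w6.png

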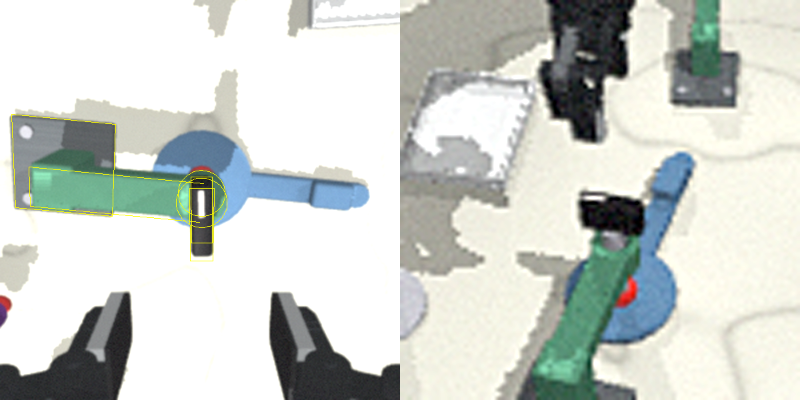

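The knob stands at the commanded angle, the pad sits on the dish and the gripper is clear, so I'm handing in.

```bash
python3 -c "
from h import *
print(r.sign_off())"
```

```text
the job is handed in; nothing more can be done
None
```

I slid the spoon rest by its thumb block until its dish sat under the red pad of the large green clamp. I then turned the knob clockwise to touch and about a quarter turn more, let go, and handed the job in at about 22.6 s.

**Centring:** with the rest let go and before turning, the wrist camera put the dish centre at (0.6437, -0.0484) and the knob axis at (0.6436, -0.0480), less than 1 mm apart. I did not measure the dish again after clamping. By eye, the last picture shows it still under the pad.

**Tightening:** free turning read about 0.46 N m, and touch came between 135° and 140° of turning, where the torque rose to 0.61 N m. I stopped at about 226°, roughly 90° past touch. The last torque reading, at 224°, was 0.746 N m, about 0.29 above free turning; the text gives +0.3 at a quarter turn.

**Checks that disagreed:**
- **First grasp:** it closed on air, because the fingertips appeared about 30 mm behind the reported TCP in the pictures. The pictures showed nothing moved. I went lower and the second grasp held.
- **Torque while holding still:** it decayed to about zero, so I used only readings taken right at the end of a move.
- **Gripped widths:** they read 1–2 mm below the stated sizes.

**Bystanders:** I did not check them one by one at the end. I saw no contact with any of them, and wrist forces stayed around 10 N in the readings.

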